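Ease the curd press back one notch

TASK

The curd has finished draining, so ease the bench press off its mould by one notch: with a fingertip throw the red pawl up and over onto its rest, push the turnstile backward (the way that raises the ram) by exactly one tooth of the ratchet wheel, then tip the pawl back so that it drops fully into the new notch. Push and touch only: leave the mould and everything else on the counter standing where it is. Finish with the hand clear of everything.

Things in the scene. Friction and masses are not known exactly. Their poses are not given: they have to be found in the camera images.
- press: Cream bench curd press, 304 mm high, bolted down; base plate 230 x 180 x 16 mm, column on its -x side. Origin: on the counter, under the ram. z is up; x points along the level shaft, outwards to ratchet wheel and turnstile; y is level, in the plane in which wheel and pawl turn. Offsets below are in this frame. (A fixed steel rice container 344 mm high stands at the left, beyond y = 0.43 m.)
- head_top (a point): Middle of the ram at the level of the head's top: x 0, y 0, z 225 mm from the press origin. The cream head block spans x -108 to 28, y -54 to 40, z 155 to 225 mm; the ram's 20 mm square steel bar stands up through it to z 264 mm. The steel pawl bracket is a plate at x 21 to 29, y -101 to -41 mm that reaches up to z 256 mm. All fixed but the ram.
- wheel_hub (a point): Centre of the steel ratchet wheel on the shaft axis: x 44, y -20, z 190 mm from the press origin; it does not move. The wheel is 100 mm across its 12 saw teeth (10 mm deep, pitch 30 degrees) and 12 mm thick, and turns with the turnstile.
- shaft_end (a point): Point on the shaft axis in the plane of the turnstile: x 94, y -20, z 190 mm from the press origin; it does not move. The turnstile has four arms (10 mm rods) with black ball knobs 24 mm across, centres 85 mm from the axis; at wheel angle 0 the arms lie at 65, 155, 245 and 335 degrees from +y towards +z.
- push_knob (a point): Centre of the black ball knob (24 mm across) that at the start stands 36 mm along +y and 77 mm above shaft_end. Backward means that the knobs at the top travel towards -y, the side of the pawl's pivot: pushing this knob level along -y turns the wheel backward. The bearing is stiff: it takes about 3 to 4 N at the knob and stays where it is left.
- wheel (a joint): Turn of wheel and turnstile in rad, 0 at the start (within 0.04), growing backward (ram up); one notch is 0.524. With the pawl in, it goes back only until a tooth meets the pawl: at 0.087 in the first notch, 0.611 in the next. A pawl dropped with the wheel between 0.1 and 0.61 falls into the new notch, deeper the nearer to 0.61; past 0.62 it catches on a tooth's tip.
- pawl_pivot (a point): Centre of the red pawl's pivot, at x 44, y -57, z 248 mm from the press origin, in the plane of the ratchet wheel; it does not move. The pawl is 13 mm thick along x.
- pawl_ball (a point): Centre of the red ball (18 mm across) on the end of the pawl's thumb lever (8 mm rod). It is 45 mm from the pivot, straight above it (4 mm to -y) when the pawl is in the wheel. Pushing the ball along -y lifts the pawl.
- pawl_nose (a point): Nose of the pawl, the end of its 46 mm long, 9 mm thick arm: 44 mm along +y and 14 mm below the pivot when the pawl lies in the wheel.
- pawl (a joint): Turn of the pawl in rad: -0.035 to 0.01 at the start, in its notch (0.17 on a tooth's tip), growing as it lifts. Past about 0.8 it tips by its own weight on to its rest at 1.40, below that back on to the wheel. On the rest the thumb lever lies level along -y and the arm stands up, leaning to +y, 62 degrees above level; pushing the arm along +y tips it back.
- ram (a joint): Height of ram and pressing foot in m above its starting place, 0.012 per rad of the wheel: one notch raises it 6.3 mm.
- mould: White plastic drained curd mould with a cream lid, loose on the base plate under the foot; 101 mm across, 88 mm high, the foot 1 mm above its lid at the start. Origin: centre of its underside.
- mortar: Grey granite mortar, 124 mm across the rim, 82 mm high, loose. Origin: centre of its underside.
- pestle: Grey stone pestle standing on its broad end, 45 mm thick, 118 mm high, loose. Origin: centre of its underside.
- jug: Blue plastic jug, 112 mm across, 185 mm high, handle reaching 86 mm from its axis, loose. Origin: centre of its underside.
- jar: Empty open glass jar, 78 mm across, 118 mm high, loose. Origin: centre of its underside.

How it is judged:
On the way, in this order (a step that is already met when the one before it is completed fails the run):
1. the pawl is thrown up and over on to its rest while the wheel still stands in its old notch (value of joint pawl above 1.1 rad and value of joint wheel below 0.2 rad), for 0.2 s.
2. with the pawl on its rest the wheel has been pushed back by one notch (value of joint pawl above 1.1 rad and value of joint wheel between 0.38 and 0.68 rad), for 0.2 s.
At the end, for the whole second after the job is handed in: The pawl lies fully down in the wheel's next notch (pawl below 0.05 rad), the wheel rests one notch back (0.37 to 0.65 rad), the foot is at least 3.5 mm up off the mould's lid, the mould is where it stood (within 15 mm) and the hand touches nothing (value of joint pawl below 0.05 rad and value of joint wheel between 0.37 and 0.65 rad and not (velocity of joint wheel above 0.05 rad/s) and velocity of joint wheel above -0.05 rad/s and value of joint ram above 0.0035 m and distance of mould from where it was at the start of the episode below 0.015 m).
It fails at once if the wheel is run back two notches (value of joint wheel above 0.95 rad).
It fails at once if the mould is lifted, carried or shifted by more than 15 mm (distance of mould from where it was at the start of the episode above 0.015 m).
It fails at once if the mortar, pestle, jug or jar is lifted, tipped over or shifted by more than 20 mm (distance of any of mortar, pestle, jug, jar from where it was at the start of the episode above 0.02 m).
It also fails if it takes over 51 s, if anything falls off the work surface, if the arm or the gripper's body presses on something with over 40 N, if the wrist force passes 120 N, or if a joint passes its speed limit or range.

ROBOT

A 7-joint arm with a two-finger parallel gripper is mounted at the origin on the work surface. World frame = base frame: x ahead of the robot, y to its left, z up, the work surface at z = 0. Lengths are in m, angles in rad, forces in N, time in s.
With the tool pointing down it reaches from about 0.35 to 0.9 m from the base axis. Payload 8.1 kg.
Tool frame: the origin (TCP) lies on the centre line of the jaws, within the pads' length; the fingertips stand 17 mm ahead of it and the grasp point (between the pads) lies 2 mm behind it; z points along the fingers, y is the direction in which the jaws open and shut (so a half turn about z gives the same grasp; the last joint's range is limited). The gripper opens to 92 mm and grips with 3 to 60 N. Pads are 19 mm wide; open, the fingers measure 130 mm over their backs; the gripper's body (75 mm by 190 mm) begins 47 mm behind the grasp point.
Start: joints at [-1.385, 0.434, 0.025, 1.573, -0.012, 1.134, -0.075], TCP at [0.178, 0.599, 0.213] pointing down, gripper open.
Joint ranges: [-2.62, 2.62], [-0.44, 2.09], [-1.27, 1.32], [0.08, 2.57], [-1.32, 4.46], [0.12, 2], [-2.74, 2.74]. Speed limits (rad/s): [2.22, 2.22, 3.01, 3.01, 3.14, 3.14, 3.14].

INTERFACE

Orientations are given as a rotation vector (axis times angle).
In Python, from cell import arm gives the robot as it stands.
- The arm moves only by the shell command python3 -m creep 'ROWS' [FORCE]. ROWS is JSON, a list that holds one entry, the list of rows, each a list of 7 numbers: the shift along the world's x, y, z in cm, then the turn, a rotation vector about the world's x, y, z in degrees, then the opening, from -1 (shut) to 1 (fully open), so that 0 is half open. In form: [[[tx, ty, tz, ax, ay, az, jaw], ...]]. A call has 1 to 5 rows; each row is the pose to reach, as a shift and turn from the pose commanded when the call began; what a row does not reach only later rows make up. A row lasts 1/10 s, in which the tool goes at most 50 mm and 8.59 degrees, less where a joint would pass 70% of its speed; a pose out of reach is approached as far as the arm can. A call with a gripper value outside its range is refused whole. The fingers move at their own pace and stop on an object; FORCE is the grip in N (left out, the last holds). Time passes only in rows, so rows that repeat a pose let the fingers close. It gives the time, the measured TCP pose, the force and the opening at its end, in the units of the state.
- arm.observe(): the state, without advancing time (a new reading comes with each control period).
- arm.get_image(name): name is "side" or "top" or "wrist"; returns the picture (480x640x3 uint8, red, green, blue); there is no depth.
- arm.camera_model(name): a dict with "vfov" (degrees; the focal length in pixels is half the picture's height over the tangent of half this angle, whatever the lens; pixels are square), "cx", "cy" (the principal point, pixels), "cam_to_world" (4x4, takes a point from camera to world coordinates); the wrist camera has in their place "T_tool_cam" (4x4, takes a point from camera to tool coordinates, whose origin is the TCP and whose axes are the flange's). Camera axes: x right, y down, z forward; pixel columns grow to the right and rows downward; lengths in m; the calibration is good to about 2 mm. The wrist camera is an equidistant fisheye: a pixel r from the principal point sees the ray r / f radians off the axis. A picture is of the moment at which its call begins: read the wrist's pose just before it. camera_model takes no time and is no camera call.
- arm.sign_off(): hands the job in, once; it reports no verdict.
The state is a dict: "clock": time; "joints": joint angles; "dq": joint speeds; "joint_efforts": joint torques, N m; "position": TCP position; "ee_rot": TCP orientation; "force": force on the tool from outside, world axes, zero at the start; "ft_torque": the same for the moment, N m; "width": opening from 0.0 (shut) to 1.0 (fully open).
Only numpy, scipy, OpenCV 4.12 (cv2) and the standard library are available. Lean on these libraries where they do the work, as an engineer would, in place of code of your own. Each camera call takes 0.05 s, during which the arm holds its last target.

## Working session

There is one attempt and no reset: what is moved stays moved. The work goes in short steps, Python scripts to look and compute and a shell command to move; the robot and the scene stay as the last step left them, time stands still between calls to the robot, and variables do not carry over. Pictures are saved under pics/ and viewed, and the job is handed in when it is done.

```bash
ls; mkdir -p pics; python3 - <<'E'
from cell import arm
import cv2
s=arm.observe(); print(s)
for n in("side","top","wrist"):
    print(n,arm.camera_model(n))
    im=arm.get_image(n); cv2.imwrite(f"pics/{n}0.png",im[:,:,::-1])
E
```

```text
pics
{'clock': 0.0, 'joints': array([-1.38461282,  0.43522318,  0.02494824,  1.57410461, -0.01160175,
        1.13403064, -0.07510406]), 'dq': array([ 6.45748390e-05, -1.00910644e-03, -5.61102345e-04, -1.65537981e-03,
        8.47148488e-05, -6.22149016e-04, -1.15128873e-03]), 'joint_efforts': array([ 5.16036835e-05, -6.67837930e+01,  9.84945931e-01, -3.14455605e+01,
       -6.05812389e-02,  4.28121944e-02,  1.20878394e-04]), 'position': array([0.1778781 , 0.59857781, 0.2126417 ]), 'ee_rot': array([-4.52112255e-01, -3.10878891e+00,  2.54126427e-03]), 'force': array([-1.38462072,  0.31933482, -0.47572056]), 'ft_torque': array([-0.05797625,  0.01425543,  0.04450601]), 'width': 1.0000186438528835}
side {'vfov': 48.64171390519339, 'cx': 321.6544373974798, 'cy': 242.68837782703872, 'cam_to_world': array([[ 0.98509801, -0.13189742,  0.11038562,  0.43406098],
       [-0.1719895 , -0.75081698,  0.63772523, -0.59932497],
       [-0.00123491, -0.64720703, -0.76231328,  0.95048661],
       [ 0.        ,  0.        ,  0.        ,  1.        ]])}
top {'vfov': 51.690016271687725, 'cx': 324.4571122470678, 'cy': 243.1846077226158, 'cam_to_world': array([[ 0.002651  , -0.99426523,  0.10690942,  0.43102816],
       [-0.99998129, -0.00322506, -0.00519708,  0.02859349],
       [ 0.00551207, -0.10689364, -0.99425518,  1.2117871 ],
       [ 0.        ,  0.        ,  0.        ,  1.        ]])}
wrist {'vfov': 65.70646984690485, 'cx': 323.21417855247716, 'cy': 244.44917047073545, 'T_tool_cam': array([[-4.33561613e-04, -9.62780601e-01, -2.70283787e-01,
         7.23261033e-02],
       [ 9.99999831e-01, -5.22340863e-04,  2.56538181e-04,
         4.73939878e-05],
       [-3.88170251e-04, -2.70283630e-01,  9.62780665e-01,
        -1.71453635e-01],
       [ 0.00000000e+00,  0.00000000e+00,  0.00000000e+00,
         1.00000000e+00]])}
```

View pics/side0.png

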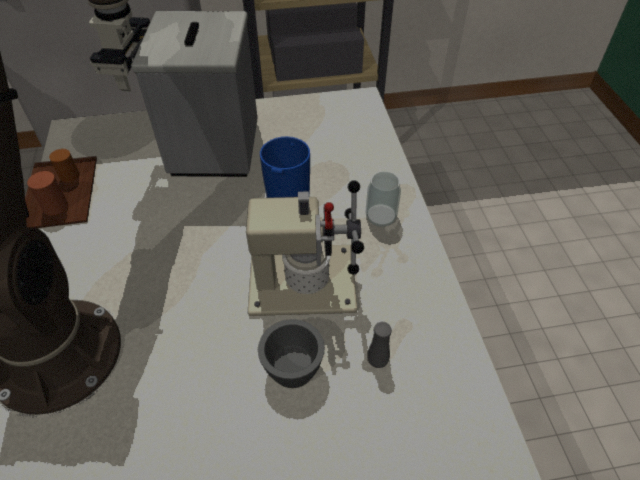

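View pics/top0.png

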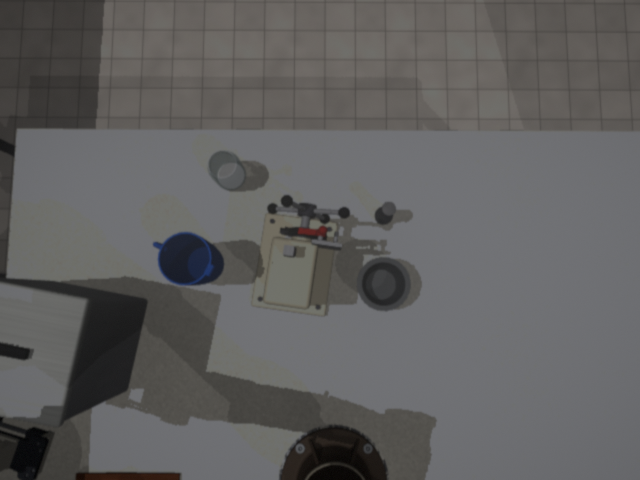

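View pics/wrist0.png

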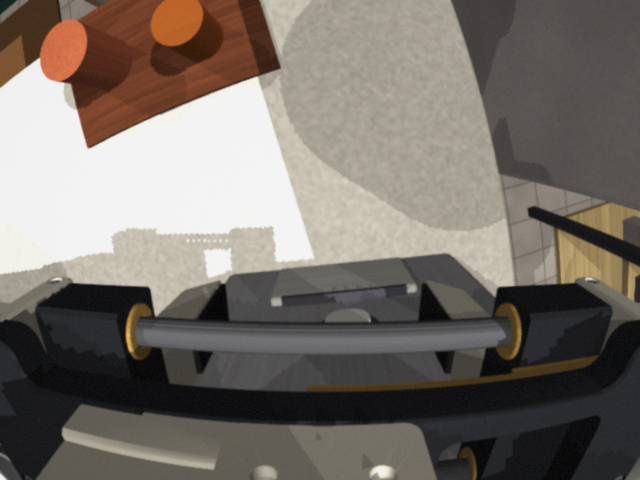

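```bash
python3 - <<'E'
import cv2
a=cv2.imread("pics/top0.png")[180:330,200:420]; cv2.imwrite("pics/top0z.png",cv2.resize(a,None,fx=3.6,fy=3.6,interpolation=cv2.INTER_CUBIC)*1)
a=cv2.imread("pics/side0.png")[165:325,230:410]; cv2.imwrite("pics/side0z.png",cv2.resize(a,None,fx=3.7,fy=3.7,interpolation=cv2.INTER_CUBIC))
E
```

```text
(no output)
```

View pics/top0z.png

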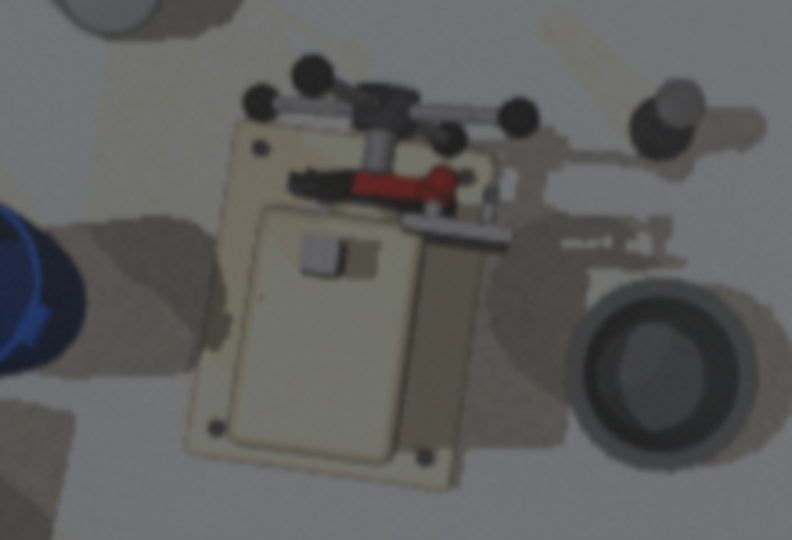

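View pics/side0z.png

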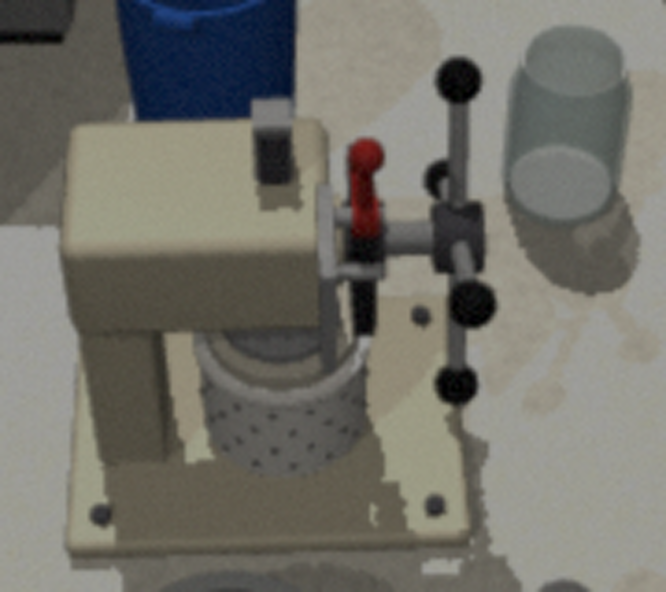

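```bash
cat > h.py <<'E'
import numpy as np
from scipy.optimize import least_squares
from cell import arm
def proj(n,P):
    c=arm.camera_model(n);T=np.linalg.inv(c['cam_to_world']);f=240/np.tan(np.radians(c['vfov']/2))
    p=T[:3,:3]@P+T[:3,3]; return np.array([c['cx']+f*p[0]/p[2],c['cy']+f*p[1]/p[2]])
def knob(a,w): t=np.radians(a)+w; return np.array([.094,-.02+.085*np.cos(t),.190+.085*np.sin(t)])
def ball(q): 
    t=np.radians(90)+np.arctan2(4,44.8)+q
    return np.array([.044,-.057+.045*np.cos(t),.248+.045*np.sin(t)])
def W(P,x): c,s=np.cos(x[2]),np.sin(x[2]); return np.array([c*P[0]-s*P[1]+x[0],s*P[0]+c*P[1]+x[1],P[2]])
E
python3 - <<'E'
from h import *
t=lambda u,v:np.array([200+(u+.5)/3.6-.5,180+(v+.5)/3.6-.5]); s=lambda u,v:np.array([230+(u+.5)/3.7-.5,165+(v+.5)/3.7-.5])
obs=[('top',335,t(262,103)),('top',65,t(313,76)),('top',155,t(519,118)),('top',245,t(449,137)),('side',65,s(459,80)),('side',155,s(473,303)),('side',245,s(456,385)),
('top','b',t(441,184)),('side','b',s(368,156))]
box=[((-.108,.04,.225),'top',t(229,440)),((-.115,-.09,.016),'top',t(453,489)),((-.115,.09,.016),'top',t(184,453)),((.115,.09,.016),'top',t(236,121)),
((-.115,-.09,.016),'side',s(70,548)),((.115,-.09,.016),'side',s(467,542))]
def r(x):
    o=[]
    for n,a,p in obs: o.append(proj(n,W(ball(x[4]) if a=='b' else knob(a,x[3]),x))-p)
    for P,n,p in box: o.append(proj(n,W(np.array(P),x))-p)
    return np.concatenate(o)
R=least_squares(r,[.55,.05,-.1,0,0],loss='soft_l1'); x=R.x;print(x);print(r(x).reshape(-1,2).round(1).tolist())
np.save('press.npy',x)
for n,P in dict(knob=knob(65,x[3]),ball=ball(x[4]),pivot=np.array([.044,-.057,.248]),knob155=knob(155,x[3]),k335=knob(335,x[3])).items(): print(n,W(P,x).round(4))
print(np.degrees(x[2]))
E
```

```text
[ 0.51860568  0.09276396 -0.13490634 -0.02270576 -0.04226597]
[[0.1, 0.6], [-0.2, 0.5], [-0.1, 0.2], [0.1, 1.1], [-0.6, 0.3], [-0.4, 0.4], [-0.3, 0.1], [-0.0, -0.6], [-0.9, 0.2], [-1.5, 1.6], [0.2, -2.8], [0.4, -3.2], [0.4, -4.9], [2.7, 0.3], [6.0, -1.7]]
knob [0.6141 0.0976 0.2662]
ball [0.5543 0.0283 0.293 ]
pivot [0.5545 0.0304 0.248 ]
knob155 [ 0.5988 -0.0152  0.2277]
k335 [0.6193 0.1358 0.1523]
-7.729564128549175
```

```bash
python3 - <<'E'
from h import *
t=lambda u,v:np.array([200+(u+.5)/3.6-.5,180+(v+.5)/3.6-.5]); s=lambda u,v:np.array([230+(u+.5)/3.7-.5,165+(v+.5)/3.7-.5])
obs=[('top',335,t(262,103)),('top',65,t(313,76)),('top',155,t(519,118)),('top',245,t(449,137)),('side',65,s(459,80)),('side',155,s(473,303)),('side',245,s(456,385)),
('top','b',t(441,184)),('side','b',s(368,156))]
e=t(184,453)-t(453,489); e2=t(236,121)-t(184,453)
print(e,e2)
def r(x):
    return np.concatenate([proj(n,W(ball(x[4]) if a=='b' else knob(a,x[3]),x))-p for n,a,p in obs]+[10*(x[3:4]),10*(x[4:5]+.012)])
R=least_squares(r,[.55,.05,-.1,0,0],loss='soft_l1'); x=R.x;print(x,np.degrees(x[2]));print(r(x)[:-2].reshape(-1,2).round(1).tolist())
np.save('press.npy',x)
for n,P in dict(knob=knob(65,x[3]),ball=ball(x[4]),pivot=np.array([.044,-.057,.248]),knob155=knob(155,x[3]),k335=knob(335,x[3]),ramtop=np.array([0,0,.264])).items(): print(n,W(P,x).round(4),proj('top',W(P,x)),proj('side',W(P,x)))
c=x[2];print('axis x',np.cos(c),np.sin(c))
E
```

```text
[-74.72222222 -10.        ] [ 14.44444444 -92.22222222]
[ 0.51977969  0.09335152 -0.13907053 -0.02155236 -0.0291354 ] -7.968154139300251
[[-0.0, -0.0], [-0.3, -0.1], [-0.2, -0.1], [-0.0, 0.7], [0.0, 0.2], [-0.1, 0.3], [0.1, -0.0], [0.0, -1.0], [-0.4, 0.2]]
knob [0.6153 0.0977 0.2662] [286.31808976 200.64602525] [353.6977375  186.46103271]
ball [0.5551 0.0281 0.2929] [322.17104086 229.75739017] [328.68492948 206.99555405]
pivot [0.5555 0.0308 0.248 ] [320.78955385 232.62993459] [328.39898787 223.4374302 ]
knob155 [ 0.5995 -0.015   0.2276] [343.64776307 212.272684  ] [357.39329017 246.81664248]
k335 [0.6207 0.136  0.1524] [272.38703311 208.24717376] [349.87173564 213.5652479 ]
ramtop [0.5198 0.0934 0.264 ] [288.13847497 249.88169878] [303.21245343 195.23728003]
axis x 0.9903452702897481 -0.13862267352322208
```

```bash
python3 -m creep '[[[0,0,5,0,0,0,-1],[0,0,10,0,0,0,-1],[0,0,15,0,0,0,-1],[0,0,20,0,0,0,-1],[0,0,25,0,0,0,-1]]]' 20; python3 -m creep '[[[1,-4,0,0,0,-8,-1],[2,-8,0,0,0,-16,-1],[3,-12,0,0,0,-24,-1],[4,-16,0,0,0,-32,-1],[6,-20,0,0,0,-40,-1]]]'
```

```text
clock: 0.65
position: [0.1779, 0.5985, 0.4655]
ee_rot: [0.452, 3.109, 0.0]
force: [-0.7, 0.8, 0.1]
width: 0.616
clock: 1.15
position: [0.2373, 0.3976, 0.4633]
ee_rot: [-1.493, -2.763, 0.0]
force: [0.9, 0.5, 1.0]
width: 0.177
```

```bash
python3 -m creep '[[[3,-4,0,0,0,-8,-1],[7,-7,0,0,0,-16,-1],[10,-10,0,0,0,-24,-1],[13,-13,0,0,0,-32,-1],[16,-17,0,0,0,-40,-1]]]'; python3 -m creep '[[[4,-4,0,0,0,-1.5,-1],[8,-8,0,0,0,-1.5,-1],[12,-12,0,0,0,-1.5,-1],[16.4,-17.5,0,0,0,-1.5,-1],[16.4,-17.5,0,0,0,-1.5,-1]]]'
python3 - <<'E'
from cell import arm
import cv2
print(arm.observe()['position'])
for n in("side","top","wrist"):
    im=arm.get_image(n); cv2.imwrite(f"pics/{n}1.png",im[:,:,::-1])
E
```

```text
clock: 1.65
position: [0.3986, 0.2285, 0.4631]
ee_rot: [-2.349, -2.086, 0.0]
force: [0.2, 0.5, -0.1]
width: 0.007
clock: 2.15
position: [0.5632, 0.0516, 0.4632]
ee_rot: [2.373, 2.058, -0.001]
force: [-0.1, 0.2, -0.5]
width: 0.006
[0.56321106 0.05157732 0.46320395]
```

View pics/wrist1.png

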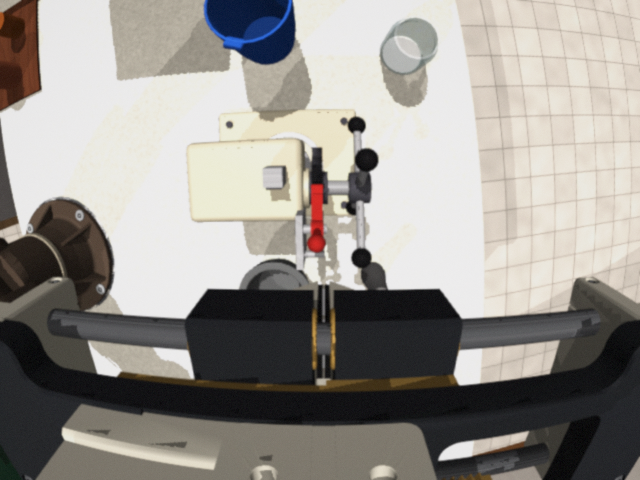

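View pics/side1.png

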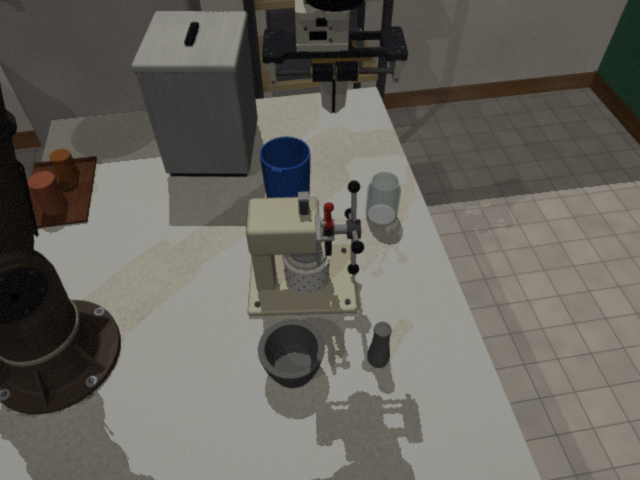

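```bash
python3 - <<'E'
import cv2
from h import *
a=cv2.imread("pics/side1.png")[0:130,250:420]; cv2.imwrite("pics/side1z.png",cv2.resize(a,None,fx=4,fy=4,interpolation=cv2.INTER_CUBIC))
o=arm.observe()['position']
for dz in(.0,-.017,.02,.049,.08): 
  for dx in (-.019,.019): print(dz,dx,(proj('side',o+[dx*.99,-dx*.139,dz])-[250,0])*4)
E
```

```text
0.0 -0.019 [277.71953267 468.86799845]
0.0 0.019 [378.37557177 466.71851413]
-0.017 -0.019 [277.91610827 505.59314305]
-0.017 0.019 [376.96994693 503.44249748]
0.02 -0.019 [277.47996047 424.11003316]
0.02 0.019 [380.088587   421.96351242]
0.049 -0.019 [277.11557786 356.03442132]
0.049 0.019 [382.69391038 353.89566887]
0.08 -0.019 [276.70197432 278.76313247]
0.08 0.019 [385.65097926 276.63796505]
```

View pics/side1z.png

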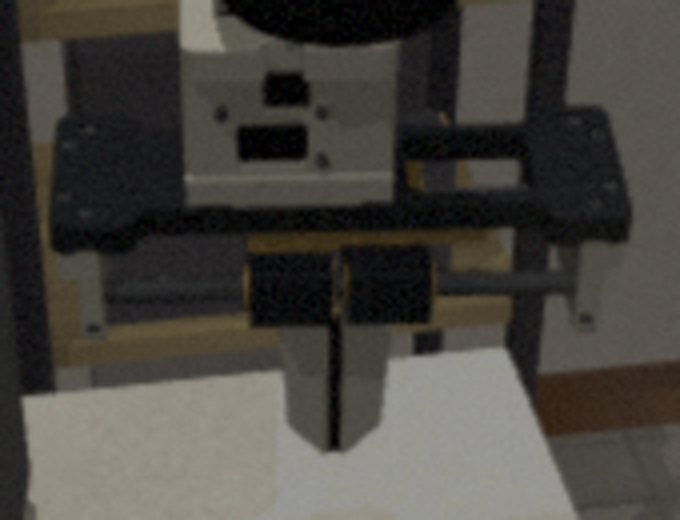

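```bash
python3 - <<'E'
import cv2
from h import *
o=np.array([.5632,.0516,.4632])
for dz in(.0,-.017): print(proj('top',o+[0,0,dz]),proj('side',o+[0,0,dz]))
a=cv2.imread("pics/top1.png")[120:360,180:460]; cv2.imwrite("pics/top1z.png",cv2.resize(a,None,fx=2.8,fy=2.5,interpolation=cv2.INTER_CUBIC)*2)
E
```

```text
[306.95783172 209.554944  ] [332.17379966 116.4465725 ]
[307.27949154 211.44966119] [332.01998151 125.63643862]
```

View pics/top1z.png

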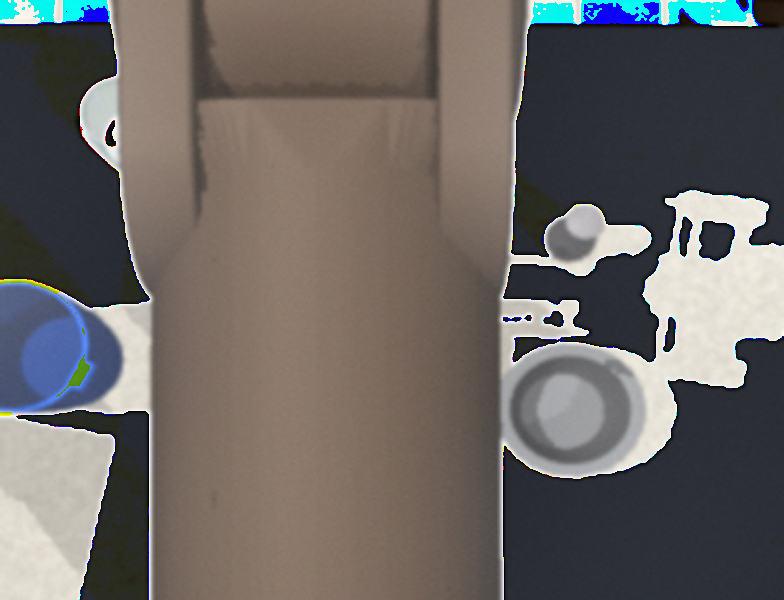

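```bash
cat >> h.py <<'E'
from scipy.spatial.transform import Rotation as Rn
def wproj(P,pos,rot):
    c=arm.camera_model('wrist');f=240/np.tan(np.radians(c['vfov']/2));T=c['T_tool_cam']
    t=Rn.from_rotvec(rot).inv().apply(P-pos); p=T[:3,:3].T@(t-T[:3,3])
    r=np.linalg.norm(p[:2]); th=np.arctan2(r,p[2]); return np.array([c['cx'],c['cy']])+f*th*p[:2]/r
E
python3 - <<'E'
from h import *
s=arm.observe(); x=np.load('press.npy'); print(s['position'],s['ee_rot'])
for a in (65,155,245,335): print(a,wproj(W(knob(a,x[3]),x),s['position'],s['ee_rot']))
print('b',wproj(W(ball(x[4]),x),s['position'],s['ee_rot']))
p=s['position']
print('tip',wproj(p-[0,0,.017],p,s['ee_rot']),'tcp',wproj(p,p,s['ee_rot']),wproj(p+[0,0,.02],p,s['ee_rot']))
E
```

```text
[0.56287932 0.05112535 0.46267101] [ 2.3770626   2.05276242 -0.00315603]
65 [368.46387164 162.11443062]
155 [362.64685368 259.83347059]
245 [354.95765221 209.11127909]
335 [357.89197597 127.65958217]
b [318.26128278 245.1467889 ]
tip [322.6291475  279.64105908] tcp [322.58997503 291.89251545] [322.53514304 309.22502617]
```

```bash
python3 - <<'E'
from h import *
import cv2
s=arm.observe(); p=s['position'];R=Rn.from_rotvec(s['ee_rot'])
for dx in(-.0095,0,.0095):
  for dz in(.017,.0,-.015): 
    P=p+R.apply([dx,0,dz]); print(dx,dz,wproj(P,p,s['ee_rot']).round(1),proj('side',P).round(1))
a=cv2.imread("pics/wrist1.png")[220:400,180:460]; cv2.imwrite("pics/wrist1z.png",cv2.resize(a,None,fx=2.8,fy=2.8,interpolation=cv2.INTER_CUBIC))
E
```

```text
-0.0095 0.017 [322.6 295.7] [332.1 130. ]
-0.0095 0.0 [322.6 309. ] [332.3 120.8]
-0.0095 -0.015 [322.6 322.6] [332.4 112.4]
0 0.017 [322.6 279.7] [331.9 126.1]
0 0.0 [322.6 291.9] [332.  116.9]
0 -0.015 [322.6 304.5] [332.2 108.6]
0.0095 0.017 [322.6 263.1] [331.6 122.3]
0.0095 0.0 [322.6 274.1] [331.8 113.2]
0.0095 -0.015 [322.5 285.5] [331.9 104.8]
```

View pics/wrist1z.png

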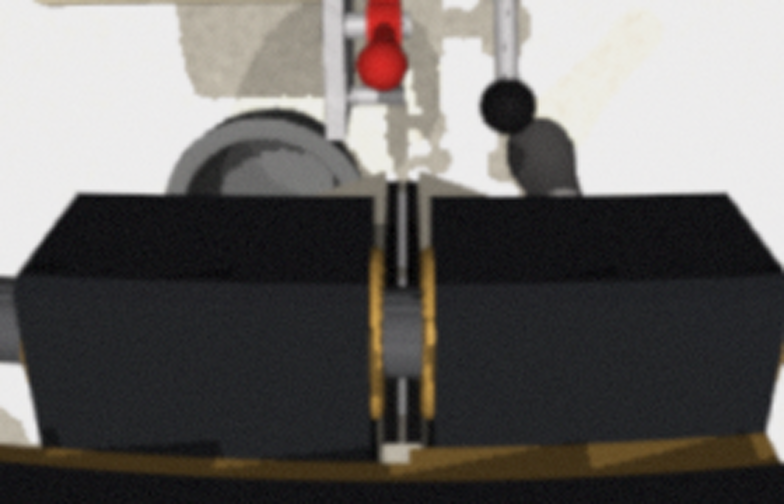

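```bash
python3 -m creep '[[[-0.4,0.7,-4,0,0,0,-1],[-0.4,0.7,-8,0,0,0,-1],[-0.4,0.7,-12,0,0,0,-1],[-0.4,0.7,-14.5,0,0,0,-1],[-0.4,0.7,-14.5,0,0,0,-1]]]'
cat > look.py <<'E'
import sys,cv2
from h import *
tag=sys.argv[1]
s=arm.observe();x=np.load('press.npy');p=s['position']
d=p-[x[0],x[1],0];c,sn=np.cos(x[2]),np.sin(x[2])
print('t',s['clock'],'press xyz mm',(np.array([c*d[0]+sn*d[1],-sn*d[0]+c*d[1],p[2]])*1000).round(1),'F',s['force'].round(1))
im=arm.get_image('side')[:,:,::-1]; a=im[100:290,230:420]
b=arm.get_image('wrist')[:,:,::-1][60:310,200:430]
A=cv2.resize(a,(400,400),interpolation=cv2.INTER_CUBIC);B=cv2.resize(b,(400,435),interpolation=cv2.INTER_CUBIC)[:400]
cv2.imwrite(f'pics/{tag}.png',np.hstack([A,B]))
E
python3 look.py a1
```

```text
clock: 2.8
position: [0.5554, 0.0627, 0.3153]
ee_rot: [-2.367, -2.06, 0.008]
force: [-0.5, 0.3, 0.6]
width: 0.003
t 2.8 press xyz mm [ 39.5 -25.5 315.3] F [-0.5  0.3  0.6]
```

View pics/a1.png

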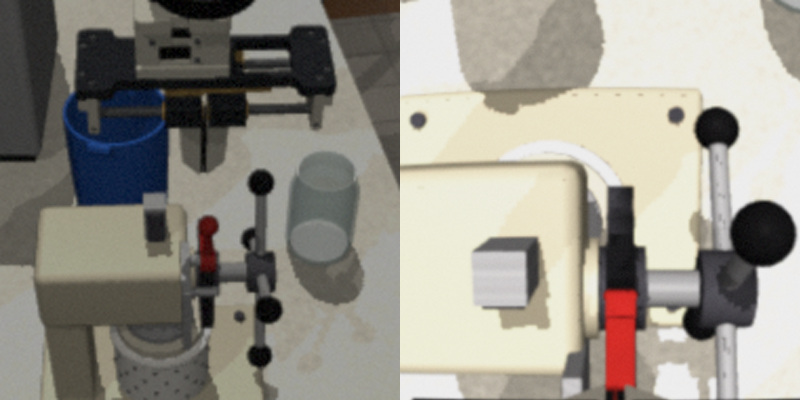

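```bash
python3 - <<'E'
from h import *
p=np.array([.5554,.0627,.3153])
for dy in(-.0095,0):
  for dz in(.017,0,-.01): print(dy,dz,(proj('side',p+[0,dy,-dz])-[230,100])*2.105)
E
```

```text
-0.0095 0.017 [202.71363928 199.23911599]
-0.0095 0 [202.82667962 184.34515737]
-0.0095 -0.01 [202.89468436 175.38499485]
0 0.017 [200.69205121 191.34803754]
0 0 [200.77586411 176.4410003 ]
0 -0.01 [200.82627827 167.47429265]
```

```bash
python3 -m creep '[[[0.45,-0.06,-2.5,0,0,0,-1],[0.45,-0.06,-2.5,0,0,0,-1],[0.3,-1.05,-2.5,0,0,0,-1],[0.15,-2.05,-2.5,0,0,0,-1],[0.05,-2.75,-2.5,0,0,0,-1]]]'; python3 look.py a2
```

```text
clock: 3.4
position: [0.5588, 0.0318, 0.2948]
ee_rot: [2.373, 2.057, 0.002]
force: [-0.3, -0.4, 0.3]
width: 0.003
t 3.4 press xyz mm [ 47.1 -55.6 294.8] F [-0.3 -0.4  0.3]
```

View pics/a2.png

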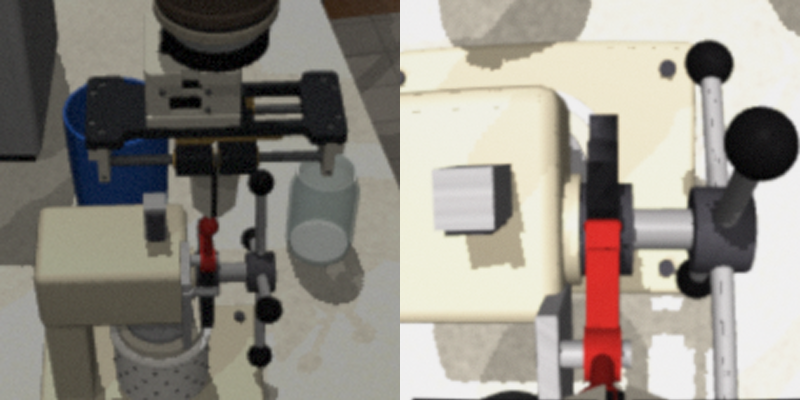

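```bash
python3 -m creep '[[[0.45,2.8,0,0,0,0,-1],[0.45,2.8,0,0,0,0,-1],[0.45,2.8,-1.0,0,0,0,-1],[0.45,2.8,-2,0,0,0,-1],[0.45,2.8,-2,0,0,0,-1]]]'; python3 look.py a3; python3 - <<'E'
from h import *
p=np.array([.5588,.0318,.2948])
for dy in(-.0095,0):
  for dz in(.017,0,-.01): print(dy,dz,(proj('side',p+[0,dy,-dz])-[230,100])*2.105)
E
```

```text
clock: 4.0
position: [0.5619, 0.0609, 0.2716]
ee_rot: [-2.372, -2.058, 0.004]
force: [0.0, -0.6, 0.2]
width: 0.004
t 4.0 press xyz mm [ 46.2 -26.3 271.6] F [ 0.  -0.6  0.2]
-0.0095 0.017 [213.27601263 242.45558934]
-0.0095 0 [213.53992626 228.11645   ]
-0.0095 -0.01 [213.69871041 219.48927897]
0 0.017 [211.17748926 234.25124228]
0 0 [211.40997119 219.89087068]
0 -0.01 [211.5498236  211.25221008]
```

View pics/a3.png

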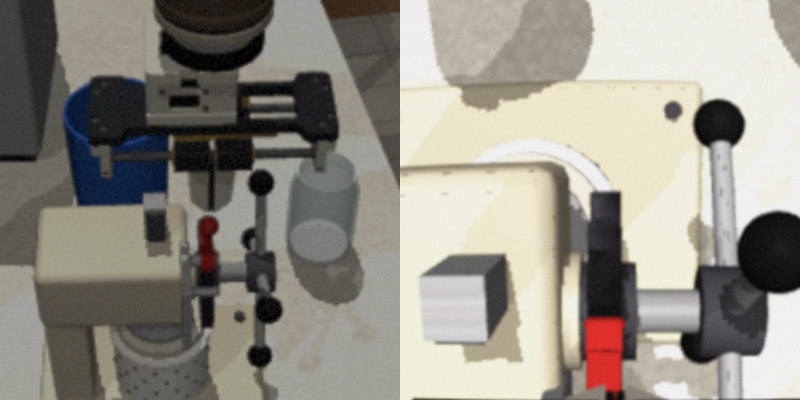

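```bash
python3 -m creep '[[[-0.2,0,-0.7,0,0,0,-1],[-0.3,-0.5,-0.7,0,0,0,-1],[-0.35,-1.1,-0.7,0,0,0,-1],[-0.45,-1.8,-0.7,0,0,0,-1],[-0.55,-2.5,-0.7,0,0,0,-1]]]'; python3 look.py a4
```

```text
clock: 4.6
position: [0.5575, 0.0357, 0.2667]
ee_rot: [2.372, 2.059, 0.001]
force: [-0.2, 0.6, 0.3]
width: 0.007
t 4.6 press xyz mm [ 45.4 -51.8 266.7] F [-0.2  0.6  0.3]
```

View pics/a4.png

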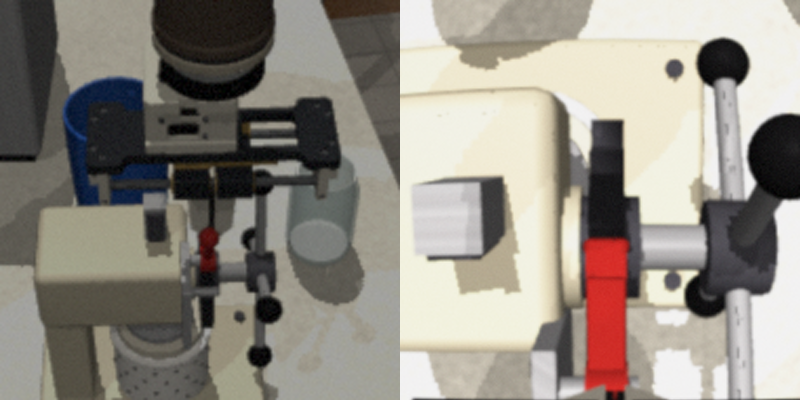

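```bash
python3 -m creep '[[[-0.1,-0.6,0,0,0,0,-1],[-0.2,-1.2,0,0,0,0,-1],[-0.3,-1.8,0,0,0,0,-1],[-0.35,-2.4,0,0,0,0,-1],[-0.4,-2.8,0,0,0,0,-1]]]'; python3 look.py a5
```

```text
clock: 5.2
position: [0.5535, 0.0078, 0.2665]
ee_rot: [2.372, 2.059, -0.0]
force: [-0.4, -0.1, 0.1]
width: 0.004
t 5.2 press xyz mm [ 45.2 -80.1 266.5] F [-0.4 -0.1  0.1]
```

View pics/a5.png

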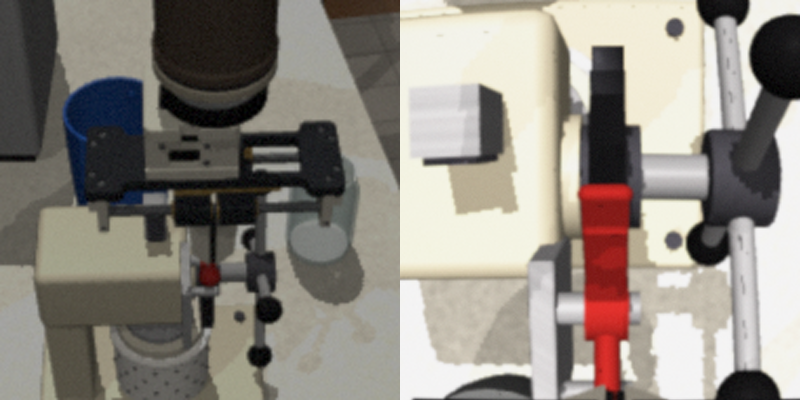

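```bash
python3 - <<'E'
import cv2
a=cv2.imread("pics/a5.png")[180:340,130:300]; cv2.imwrite("pics/a5z.png",cv2.resize(a,None,fx=4,fy=3.7))
E
```

```text
(no output)
```

View pics/a5z.png

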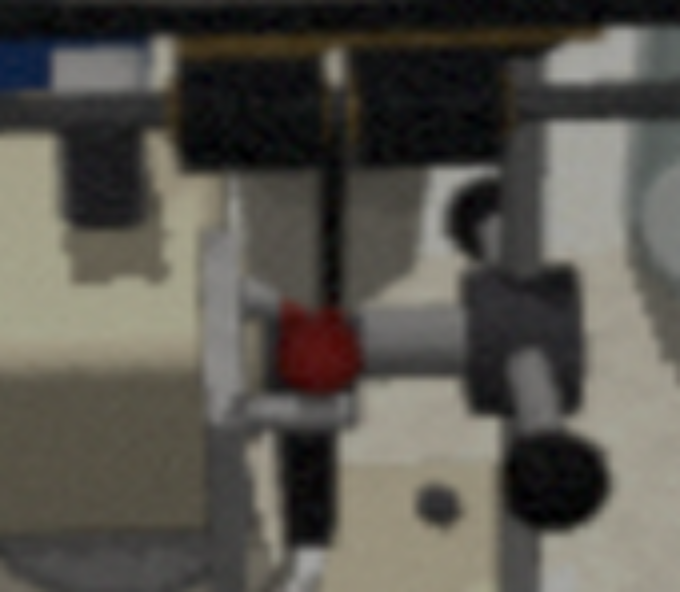

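```bash
python3 - <<'E'
from h import *
x=np.load('press.npy')
for q in(0,.4,.6,.7,.8,.9,1,1.1,1.2,1.4): print(q,proj('side',W(ball(q),x)).round(1),((proj('side',W(ball(q),x))-[230,100])*2.105).round(0),(ball(q)*1000).round())
E
```

```text
0 [328.7 207.6] [208. 226.] [ 44. -61. 293.]
0.4 [329.1 216.9] [209. 246.] [ 44. -78. 288.]
0.6 [329.3 222.1] [209. 257.] [ 44. -86. 283.]
0.7 [329.3 224.7] [209. 263.] [ 44. -89. 280.]
0.8 [329.4 227.3] [209. 268.] [ 44. -92. 276.]
0.9 [329.4 229.9] [209. 273.] [ 44. -95. 273.]
1 [329.5 232.4] [209. 279.] [ 44. -97. 269.]
1.1 [329.5 234.8] [209. 284.] [ 44. -99. 265.]
1.2 [329.5 237.1] [209. 289.] [  44. -100.  261.]
1.4 [329.5 241.1] [209. 297.] [  44. -102.  252.]
```

```bash
python3 -m creep '[[[-0.1,-0.5,0,0,0,0,-1],[-0.15,-1,0,0,0,0,-1],[-0.15,-1,0,0,0,0,-1]]]'; python3 look.py a6
```

```text
clock: 5.6
position: [0.5519, -0.0024, 0.2665]
ee_rot: [2.373, 2.058, -0.0]
force: [0.6, -1.1, -0.2]
width: 0.003
t 5.6 press xyz mm [ 45.1 -90.3 266.5] F [ 0.6 -1.1 -0.2]
```

View pics/a6.png

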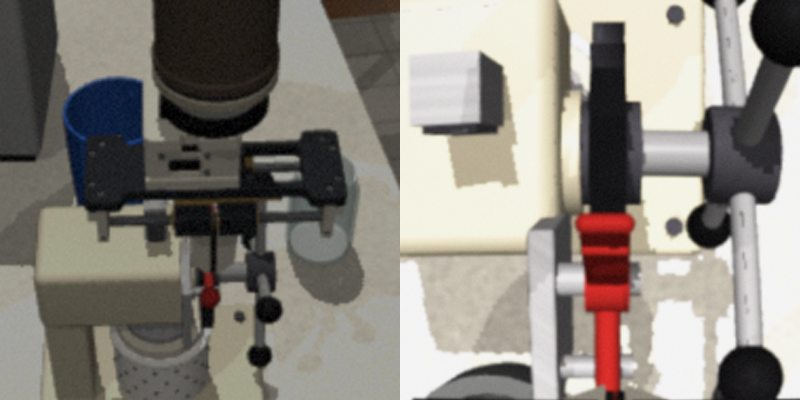

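```bash
python3 -m creep '[[[0,0,3.5,0,0,0,-1],[0,0,7,0,0,0,-1],[2.2,4.4,7,0,0,0,-1],[4.5,8.8,7,0,0,0,-1],[6.8,13.2,7,0,0,0,-1]]]'; python3 -m creep '[[[0,0,0,0,0,0,-1],[0,0,-4,0,0,0,-1],[0,0,-8,0,0,0,-1],[0,0,-8,0,0,0,-1]]]'; python3 look.py b1
```

```text
clock: 6.2
position: [0.6207, 0.1326, 0.337]
ee_rot: [-2.372, -2.06, -0.002]
force: [0.6, 0.1, -0.1]
width: 0.004
clock: 6.6
position: [0.6168, 0.131, 0.2513]
ee_rot: [-2.368, -2.058, 0.013]
force: [-0.4, 0.6, -0.8]
width: 0.0
t 6.6 press xyz mm [ 90.8  50.7 251.3] F [-0.4  0.6 -0.8]
```

View pics/b1.png

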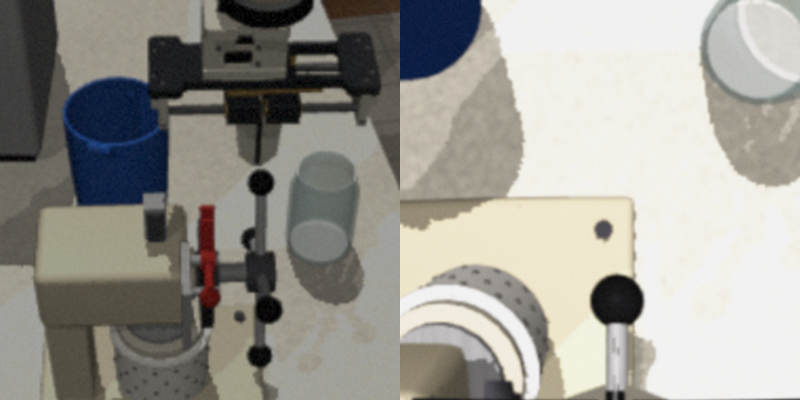

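```bash
python3 -m creep '[[[0.2,-0.8,0,0,0,0,-1],[0.1,-1.6,0,0,0,0,-1],[0,-2.4,0,0,0,0,-1],[-0.1,-3.2,0,0,0,0,-1],[-0.2,-3.8,0,0,0,0,-1]]]'; python3 look.py b2
```

```text
clock: 7.2
position: [0.6219, 0.0979, 0.2634]
ee_rot: [-2.367, -2.065, -0.025]
force: [-0.1, 14.9, 35.3]
width: 0.004
t 7.2 press xyz mm [100.5  18.7 263.4] F [-0.1 14.9 35.3]
```

View pics/b2.png

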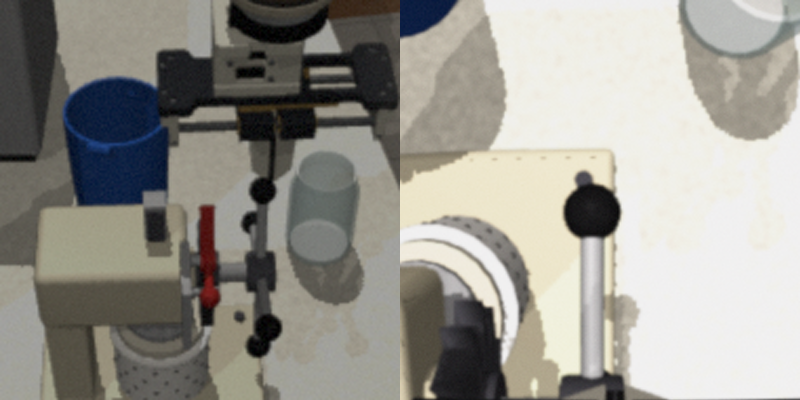

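```bash
python3 -m creep '[[[0,1,0.5,0,0,0,-1],[0,2.2,0.5,0,0,0,-1],[0,3.5,0.5,0,0,0,-1],[0,3.5,0.5,0,0,0,-1]]]'; python3 look.py b3;
```

```text
clock: 7.7
position: [0.6175, 0.1304, 0.2607]
ee_rot: [-2.367, -2.063, 0.001]
force: [0.6, 0.5, -0.0]
width: 0.006
t 7.7 press xyz mm [ 91.6  50.3 260.7] F [ 0.6  0.5 -0. ]
```

View pics/b3.png

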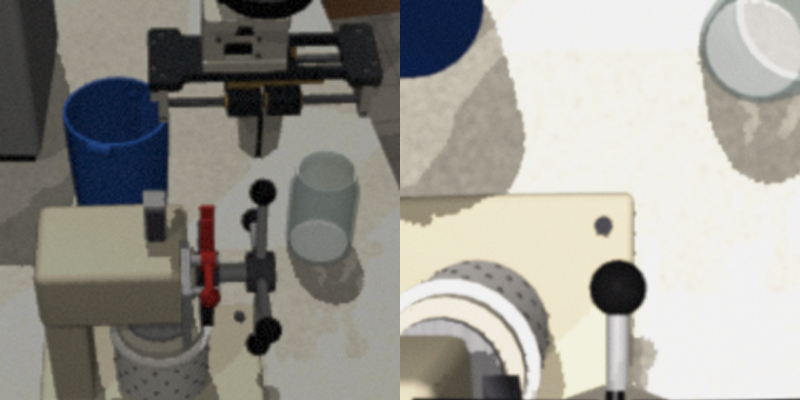

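```bash
cat > fitw.py <<'E'
import sys
from h import *
x=np.load('press.npy'); ob=eval(sys.argv[1])
def r(w): return np.concatenate([(proj('side',W(knob(a,w[0]),x))-[230,100])*2.105-np.array(p) for a,p in ob.items()])
R=least_squares(r,[.1]);print(R.x,r(R.x).reshape(-1,2).round(1).tolist())
E
python3 fitw.py "{65:(263,192),155:(268,328),245:(258,343)}"
python3 - <<'E'
import cv2
import numpy as np
a=cv2.imread("pics/b3.png")[160:360,190:300]; cv2.imwrite("pics/b3z.png",cv2.resize(a,None,fx=4,fy=3))
from h import *
p=np.array([.6175,.1304,.2607])
for dy in(-.0095,0):
  for dz in(.017,0,-.01): print(dy,dz,(proj('side',p+[0,dy,-dz])-[230,100])*2.105)
E
```

```text
[0.21124916] [[-0.7, -0.7], [-0.3, 1.0], [-0.8, 0.8]]
-0.0095 0.017 [256.27590598 182.34310483]
-0.0095 0 [257.06905237 168.58909301]
-0.0095 -0.01 [257.54523346 160.33160047]
0 0.017 [254.11841473 175.25794701]
0 0 [254.8791671  161.49553958]
0 -0.01 [255.33584409 153.23401447]
```

View pics/b3z.png

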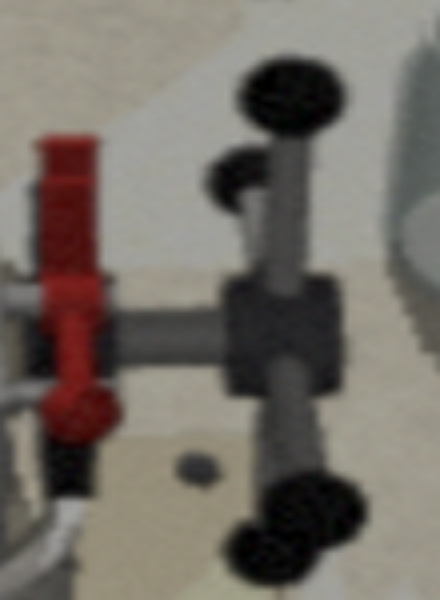

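```bash
python3 -m creep '[[[0.25,0,-1.2,0,0,0,-1],[0.2,-0.5,-1.2,0,0,0,-1],[0.1,-1.5,-1.2,0,0,0,-1],[-0.1,-2.5,-1.2,0,0,0,-1],[-0.2,-3.2,-1.2,0,0,0,-1]]]'; python3 -m creep '[[[-0.05,-0.3,0,0,0,0,-1],[-0.1,-0.6,0,0,0,0,-1]]]'; python3 look.py b4
```

```text
clock: 8.3
position: [0.6162, 0.0948, 0.2502]
ee_rot: [-2.373, -2.059, -0.003]
force: [0.9, 5.1, 4.0]
width: 0.007
clock: 8.5
position: [0.6154, 0.0902, 0.2501]
ee_rot: [-2.371, -2.061, -0.003]
force: [0.1, 4.7, 3.4]
width: 0.006
t 8.5 press xyz mm [ 95.2  10.1 250.1] F [0.1 4.7 3.4]
```

View pics/b4.png

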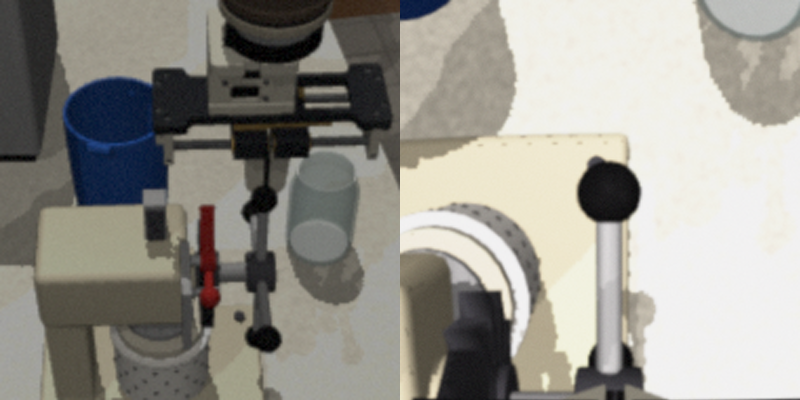

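```bash
python3 fitw.py "{65:(264,200),155:(263,338)}"; python3 - <<'E'
from h import *
x=np.load('press.npy')
for w in (.5,.55,.58,.6): print(w,[((proj('side',W(knob(a,w),x))-[230,100])*2.105).round(1).tolist() for a in(65,155,245,335)],knob(65,w)*1000)
E
```

```text
[0.34866102] [[-0.6, -0.8], [4.2, 1.1]]
0.5 [[264.5, 209.7], [266.4, 348.4], [255.4, 325.4], [253.5, 201.6]] [ 94.         -25.40809798 274.82778128]
0.55 [[264.9, 213.5], [266.2, 351.1], [255.1, 321.7], [253.7, 198.7]] [ 94.         -29.6409613  274.45147639]
0.58 [[265.1, 215.9], [266.0, 352.6], [254.9, 319.5], [253.8, 197.1]] [ 94.         -32.16978747 274.12429062]
0.6 [[265.2, 217.5], [265.9, 353.5], [254.8, 318.0], [253.9, 196.0]] [ 94.         -33.84972725 273.8640868 ]
```

```bash
python3 -m creep '[[[-0.05,-0.5,0,0,0,0,-1],[-0.15,-1,0,0,0,0,-1],[-0.2,-1.4,0,0,0,0,-1],[-0.2,-1.6,0,0,0,0,-1],[-0.2,-1.6,0,0,0,0,-1]]]'; python3 look.py b5; python3 - <<'E'
import cv2
a=cv2.imread("pics/b5.png")[160:360,190:300]; cv2.imwrite("pics/b5z.png",cv2.resize(a,None,fx=4,fy=3))
E
```

```text
clock: 9.1
position: [0.6127, 0.0729, 0.2493]
ee_rot: [2.373, 2.059, -0.001]
force: [0.1, 1.4, 1.1]
width: 0.003
t 9.1 press xyz mm [ 94.9  -7.4 249.3] F [0.1 1.4 1.1]
```

View pics/b5z.png

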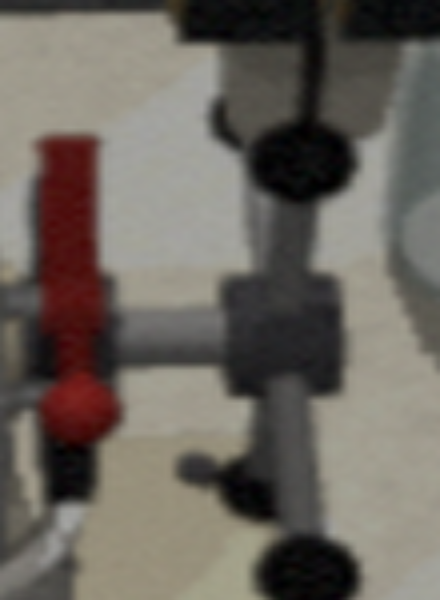

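```bash
python3 fitw.py "{65:(265.5,213.3),155:(266.8,351),245:(253.8,322.3)}"
```

```text
[0.54629148] [[-0.7, -0.1], [-0.6, -0.1], [1.3, -0.3]]
```

```bash
python3 -m creep '[[[0.15,1.2,0,0,0,0,-1],[0.35,2.5,0,0,0,0,-1],[0.35,2.5,0,0,0,0,-1],[0.35,2.5,4,0,0,0,-1],[0.35,2.5,8,0,0,0,-1]]]';  python3 -m creep '[[[0,0,0,0,0,0,-1],[-2,-2.7,0,0,0,0,-1],[-4,-5.4,0,0,0,0,-1],[-6,-8.1,0,0,0,0,-1],[-6,-8.1,0,0,0,0,-1]]]'; python3 look.py c1
```

```text
clock: 9.7
position: [0.6157, 0.099, 0.3293]
ee_rot: [-2.371, -2.06, 0.005]
force: [0.4, 0.5, 0.3]
width: 0.004
clock: 10.2
position: [0.5545, 0.0127, 0.33]
ee_rot: [2.377, 2.053, -0.001]
force: [-0.1, 0.2, -0.3]
width: 0.005
t 10.2 press xyz mm [ 45.5 -75.  330. ] F [-0.1  0.2 -0.3]
```

View pics/c1.png

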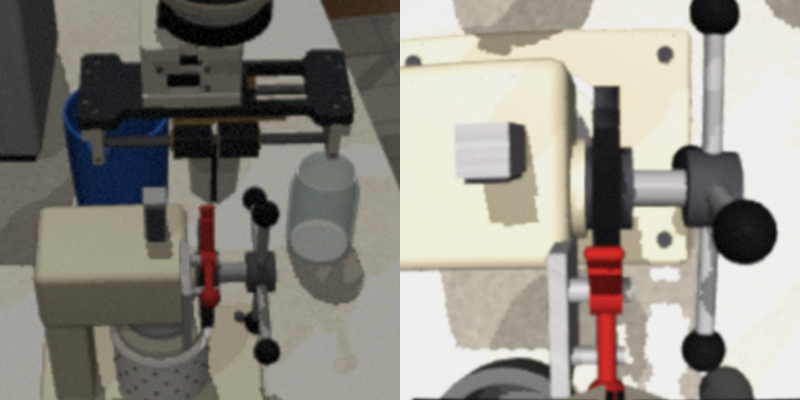

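```bash
python3 -m creep '[[[0,0,-3,0,0,0,-1],[0,0,-6,0,0,0,-1],[0,0,-6.8,0,0,0,-1],[0,0,-6.8,0,0,0,-1]]]'; python3 look.py c2
```

```text
clock: 10.7
position: [0.5562, 0.0185, 0.2604]
ee_rot: [-2.37, -2.061, 0.004]
force: [0.4, -0.1, -0.4]
width: 0.006
t 10.7 press xyz mm [ 46.4 -69.1 260.4] F [ 0.4 -0.1 -0.4]
```

View pics/c2.png

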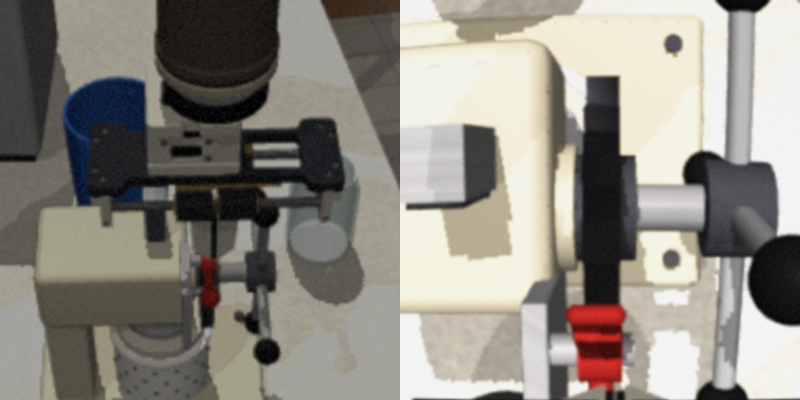

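```bash
python3 -m creep '[[[0.1,0.9,0,0,0,0,-1],[0.25,1.8,0,0,0,0,-1],[0.4,2.7,0,0,0,0,-1],[0.5,3.6,0,0,0,0,-1],[0.6,4.2,0,0,0,0,-1]]]'; python3 look.py c3
```

```text
clock: 11.3
position: [0.5627, 0.0612, 0.2615]
ee_rot: [-2.37, -2.062, -0.0]
force: [0.1, 0.2, -0.2]
width: 0.005
t 11.3 press xyz mm [ 46.9 -25.9 261.5] F [ 0.1  0.2 -0.2]
```

View pics/c3.png

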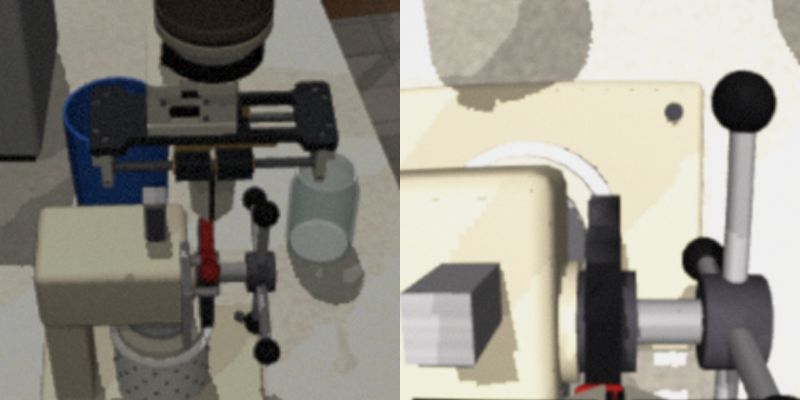

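```bash
python3 -m creep '[[[0.1,0.6,-0.3,0,0,0,-1],[0.2,1.2,-0.3,0,0,0,-1],[0.25,1.8,-0.3,0,0,0,-1],[0.25,1.8,-0.3,0,0,0,-1]]]'; python3 look.py c4
```

```text
clock: 11.8
position: [0.5651, 0.0789, 0.2583]
ee_rot: [-2.37, -2.061, -0.0]
force: [-0.4, -0.8, -0.4]
width: 0.009
t 11.8 press xyz mm [ 46.8  -8.1 258.3] F [-0.4 -0.8 -0.4]
```

View pics/c4.png

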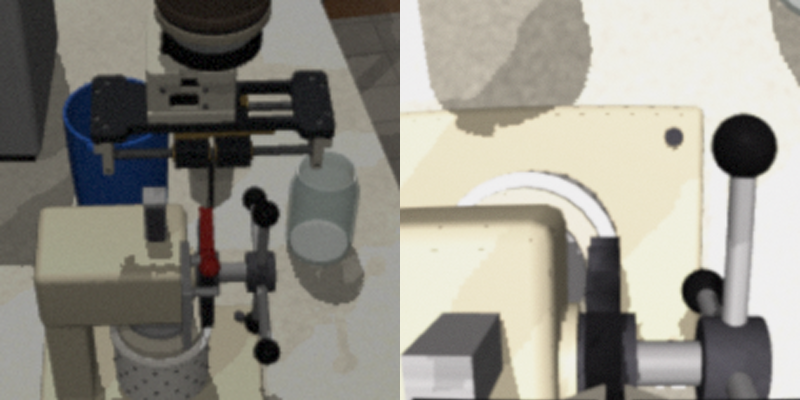

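```bash
python3 -m creep '[[[0.1,0.6,0,0,0,0,-1],[0.2,1.2,0,0,0,0,-1],[0.25,1.8,0,0,0,0,-1],[0.25,1.8,0,0,0,0,-1]]]'; python3 look.py c5
```

```text
clock: 12.3
position: [0.5675, 0.0971, 0.2583]
ee_rot: [-2.37, -2.062, -0.0]
force: [0.0, 0.7, 0.1]
width: 0.003
t 12.3 press xyz mm [ 46.8  10.3 258.3] F [0.  0.7 0.1]
```

View pics/c5.png

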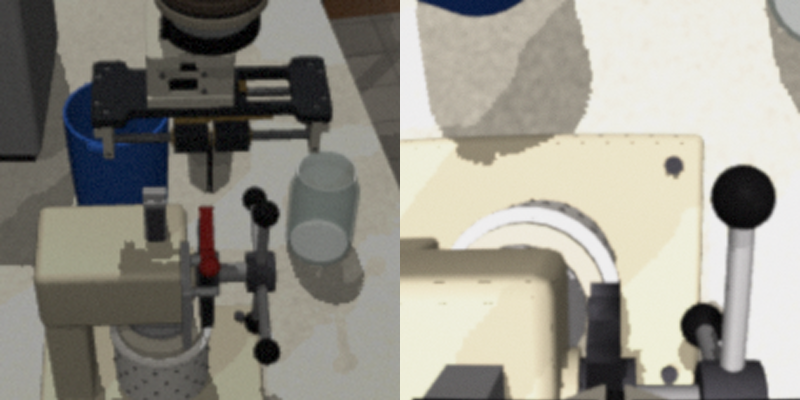

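```bash
python3 -m creep '[[[0,0,0,0,0,0,-1]]]' ; python3 look.py c6; python3 - <<'E'
import cv2
a=cv2.imread("pics/c6.png")[160:360,160:300]; cv2.imwrite("pics/c6z.png",cv2.resize(a,None,fx=4,fy=3))
E
```

```text
clock: 12.5
position: [0.5675, 0.0953, 0.2584]
ee_rot: [2.372, 2.06, -0.0]
force: [-0.3, -0.1, 1.3]
width: 0.006
t 12.5 press xyz mm [ 47.    8.6 258.4] F [-0.3 -0.1  1.3]
```

View pics/c6z.png

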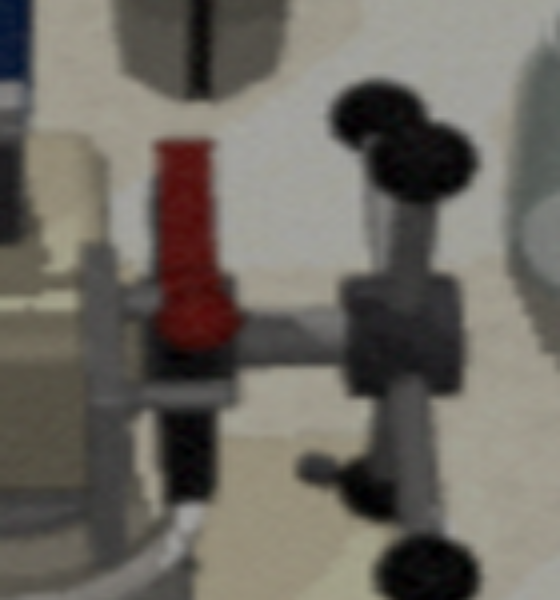

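```bash
python3 -m creep '[[[0,0,2,0,0,0,-1],[-0.2,-1.3,2,0,0,0,-1],[-0.35,-2.6,2,0,0,0,-1],[-0.35,-2.6,0.5,0,0,0,-1],[-0.35,-2.6,0,0,0,0,-1]]]' ; python3 -m creep '[[[0,0,-0.3,0,0,0,-1],[0,0,-0.6,0,0,0,-1],[0,0,-0.9,0,0,0,-1],[0,0,-0.9,0,0,0,-1]]]';python3 look.py c7
```

```text
clock: 13.1
position: [0.563, 0.0679, 0.257]
ee_rot: [-2.373, -2.057, 0.003]
force: [0.1, 0.5, -0.6]
width: 0.005
clock: 13.5
position: [0.5639, 0.0697, 0.2492]
ee_rot: [-2.372, -2.06, 0.001]
force: [0.2, -0.9, -0.1]
width: 0.006
t 13.5 press xyz mm [ 47.  -17.3 249.2] F [ 0.2 -0.9 -0.1]
```

View pics/c7.png

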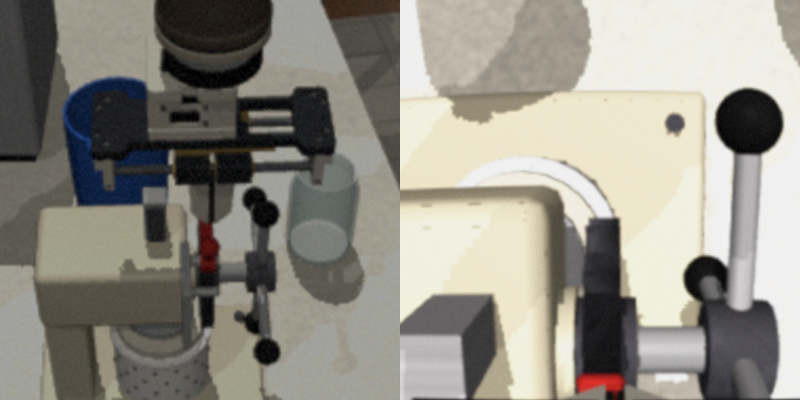

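```bash
python3 -m creep '[[[0,0,0,0,0,0,-1],[0,0,-0.4,0,0,0,-1],[0,0,-0.7,0,0,0,-1],[0,0,-0.7,0,0,0,-1]]]';python3 look.py c8;  python3 - <<'E'
import cv2
a=cv2.imread("pics/c8.png")[160:360,160:300]; cv2.imwrite("pics/c8z.png",cv2.resize(a,None,fx=4,fy=3))
E
```

```text
clock: 14.0
position: [0.5637, 0.0696, 0.2419]
ee_rot: [-2.372, -2.06, 0.001]
force: [-0.3, 0.1, -0.0]
width: 0.004
t 14.0 press xyz mm [ 46.8 -17.4 241.9] F [-0.3  0.1 -0. ]
```

View pics/c8z.png

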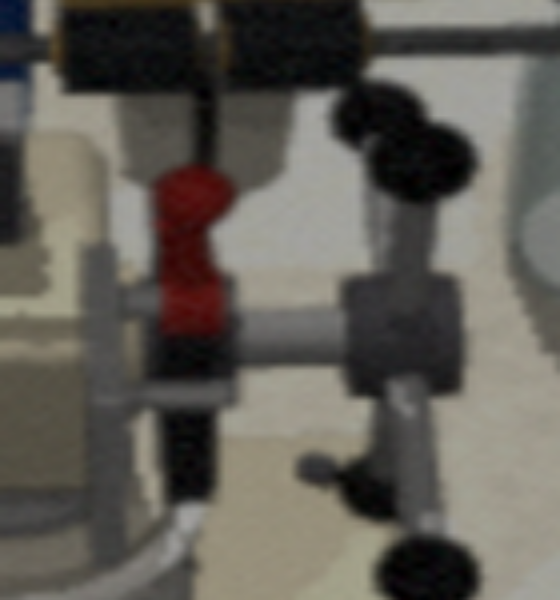

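```bash
python3 -m creep '[[[0,0,3,0,0,0,-1],[0,0,7,0,0,0,-1],[0,0,12,0,0,0,-1],[0,0,16,0,0,0,-1],[0,0,16,0,0,0,-1]]]'; python3 look.py d1;  python3 - <<'E'
import cv2
from h import *
a=arm.get_image('side')[165:275,300:380,::-1]; cv2.imwrite("pics/d1z.png",cv2.resize(a,None,fx=5.4,fy=5.4,interpolation=cv2.INTER_CUBIC))
s=arm.observe();b=arm.get_image('wrist')[100:330,200:430,::-1]; cv2.imwrite("pics/d1w.png",cv2.resize(b,None,fx=2.6,fy=2.6,interpolation=cv2.INTER_CUBIC))
print(s['position'],s['ee_rot']); x=np.load('press.npy')
for q in(-.03,0,.05,.17): print(q,(wproj(W(ball(q),x),s['position'],s['ee_rot'])-[200,100])*2.6,(proj('side',W(ball(q),x))-[300,165])*5.4)
E
```

```text
clock: 14.6
position: [0.5662, 0.0692, 0.4083]
ee_rot: [2.369, 2.057, 0.013]
force: [0.0, -0.3, 0.7]
width: 0.008
t 14.6 press xyz mm [ 49.3 -17.5 408.3] F [ 0.  -0.3  0.7]
[0.56383233 0.06967986 0.40195526] [-2.37157373e+00 -2.05991168e+00  4.96566175e-04]
-0.03 [310.1151906  487.76263396] [154.89352927 226.68347122]
0 [310.14149349 491.60618336] [155.06956223 229.93637567]
0.05 [310.18785172 497.84249717] [155.35995757 235.5469196 ]
0.17 [310.31072441 511.84085545] [156.03713778 249.89381907]
```

View pics/d1z.png

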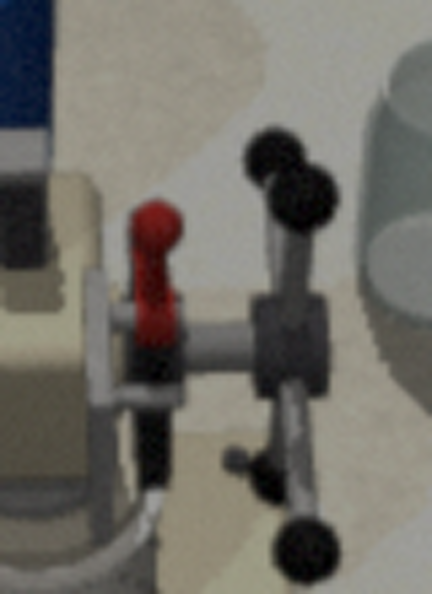

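View pics/d1w.png

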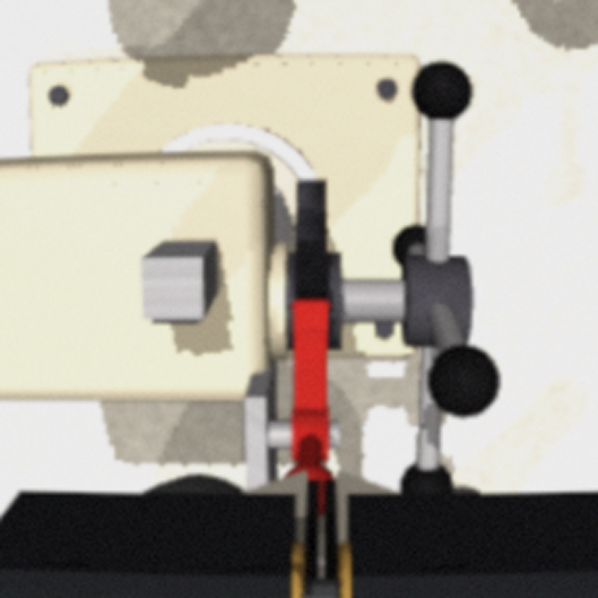

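```bash
python3 -m creep '[[[0,6,4,0,0,0,-1],[0,10,4,0,0,0,-1],[0,10,4,0,0,0,-1]]]'; python3 - <<'E'
from h import *
import cv2
x=np.load('press.npy')
im=arm.get_image('side').astype(int); old=cv2.imread('pics/side0.png')[:,:,::-1].astype(int)
for n,i in(('old',old),('new',im)):
    m=(i[:,:,0]-i[:,:,1]>40)&(i[:,:,0]-i[:,:,2]>40); v,u=np.nonzero(m[195:250,315:345]); top=v<12
    print(n,len(v),v.mean()+195,u.mean()+315,v.min()+195,'ball',v[top].mean()+195,top.sum())
ob={65:(356.5,201.5),155:(356.9,267.0)}
r=lambda w:np.concatenate([proj('side',W(knob(a,w[0]),x))-p for a,p in ob.items()])
R=least_squares(r,[.5]);print(R.x,r(R.x).round(1))
t=arm.get_image('top');cv2.imwrite('pics/e_top.png',t[:,:,::-1]);cv2.imwrite('pics/e_side.png',im[:,:,::-1])
print(arm.observe()['clock'],arm.observe()['force'])
E
```

```text
clock: 15.1
position: [0.5631, 0.1768, 0.4413]
ee_rot: [-2.361, -2.068, 0.001]
force: [0.7, 0.3, -0.9]
width: 0.004
old 161 214.9689440993789 327.96894409937886 203 ball 204.6 30
new 127 214.88188976377953 328.2834645669291 203 ball 204.84 25
[0.55439609] [-0.7  0.1 -0.5 -0.1]
15.2 [-0.42849584 -0.34556465 -0.28725072][ WARN:0@2.804] global loadsave.cpp:1063 imwrite_ Unsupported depth image for selected encoder is fallbacked to CV_8U.
```

View pics/e_side.png

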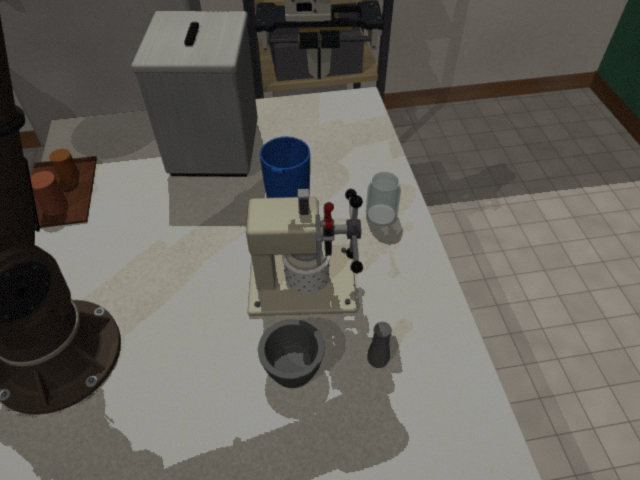

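```bash
python3 -m creep '[[[0,0,0,0,0,0,-1],[0,0,0,0,0,0,-1],[0,0,0,0,0,0,-1]]]'; python3 -c "
from cell import arm
print(arm.sign_off())"
```

```text
clock: 15.5
position: [0.564, 0.1679, 0.4423]
ee_rot: [2.374, 2.057, -0.001]
force: [1.0, -0.2, -0.9]
width: 0.005
the job is handed in; nothing more can be done
None
```

I threw the pawl onto its rest, pushed the turnstile back one tooth, tipped the pawl back into the new notch and handed the job in at 15.5 s. The hand was about 14 cm above the press and touching nothing; no verdict was reported.

**Last checks, from the side camera**
- **Wheel:** it stands at about 0.55 rad, inside the 0.37 to 0.65 window.
- **Pawl:** its ball is within about 0.3 pixel of where it was at the start, so I take it as fully down, at about 0 rad.
- **Ram:** I did not measure it. At 0.012 m per rad the wheel angle puts it about 6.6 mm up.
- **Everything else:** the mould, mortar, pestle, jug and jar look unmoved in the picture. I did not measure their positions.

**What went wrong or disagreed**
- **Fingertip height:** the fingertips turned out to stand about 20 to 25 mm higher than the stated 17 mm ahead of the TCP. My first pass went over the pawl ball without touching it.
- **Knob:** for the same reason the first push rode up on the knob with about 35 N upward and turned the wheel only to about 0.21 rad. I backed off and pushed again lower, at about 5 N.
- **Pawl tip-back:** the pawl stuck at about 0.74 rad after the first push, so I pressed it down from above until it dropped into the notch.

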